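Set the turret stop and hold the pedal tread block in the jig corner

TASK

The pedal tread block has to be held in the jig for re-drilling: turn the turret stop on by one click, so that its long screw is the one that points along the fence at the work corner. Then push the grey rubber tread block into the corner, flat on the board, one long side flush against the steel fence and one end against the tip of the long screw, and press it firmly on both at once. Finish while still holding it pressed there with the gripper, and leave the cup, the valve tool and the tyre lever alone.

Things in the scene. Friction and masses are not known exactly. Their poses are not given: they have to be found in the camera images.
- board: Plywood jig board, 300 mm (x) by 460 mm (y) by 15 mm, fixed on the table. Origin: centre of its underside, z up; top at z = 15. 'board (x, y)' below is in this frame, mm. Fence on its far (+x) half, turret on its +y half; a toggle clamp (70 mm high) with a brake caliper is fixed round board (-85, 165), not needed.
- fence: Low steel strip fixed on the board, 140 mm long (y), 20 mm wide, 12 mm high. Axes as the board's. Origin: on the board's top, at the middle of its contact face, which looks to -x (to the robot); the face lies at board x = 60 and spans board y -110 to 30. A finger can pass above it while gripping the 34 mm high block.
- turret (a joint): Turret stop: steel six-lobed wheel, 54 mm across, on a vertical axis at board (43, 105), with a short and a long ball-ended screw 60 degrees apart. Rad, growing anticlockwise from above. A spring plunger gives two clicks: 0 (start: short screw points to board -y) and 1.047 (long screw points to board -y); end stops 0.03 beyond. Takes up to 0.25 N m; past half way it snaps on by itself.
- knob (a point): On the turret axis, top face of its grip, 56 mm above the board's top: a dark steel bar 54 mm long, 14 mm thick, 28 mm high (lower edge 28 mm above the board's top). Its axes turn with the turret and equal the board's at joint 0; the bar's length runs at -30 degrees from board +x at joint 0 and at +30 degrees at 1.047.
- long_stop: The longer stop screw of the turret: a 9 mm steel rod with a 16 mm ball end, its tip 60 mm from the turret axis and its centre line 14 mm above the board's top (the short one's tip is 40 mm from the axis). Origin: on the turret axis at the board's top; turns with the turret.
- long_tip (a point): Extreme tip of the long screw's ball, 14 mm above the board's top. With the turret at the second click it lies at board (43, 45).
- seat (a point): Fixed point on the board's top at board (43, 0), axes as the board's: where the block's origin comes when it is home against fence and long screw.
- block: Grey rubber pedal tread block with cross ribs on top, 34 mm (its x) by 90 mm (its y) by 34 mm high, about 0.14 kg, loose, lying flat on the board on the robot's side of the fence. Origin: centre of its underside. Either long side or end may face the stops. Hard old rubber, friction about 0.35 on the stops: drag along one stop can pass for contact with the other.
- cup: White ceramic cup with cone nuts, 76 mm across, 70 mm high, standing on the board beyond the fence's -y end. Bystander. Origin: centre of its underside.
- valve_tool: Small brass valve tool, 76 mm long, 12 mm thick, lying on the board behind the fence. Bystander. Origin under its middle.
- tyre_lever: Green plastic tyre lever, 120 mm long, lying on the table to the -y side of the board. Bystander. Origin under the middle of its flat part.
Mind the look-alikes: they are no part of the job. Of the things like the block, leave any that is pink or yellow; of the rest the smaller one is meant.

How it is judged (in metres and radians):
On the way:
1. the turret has clicked on, the long screw pointing along the fence (value of joint turret above 0.98 rad and velocity of joint turret below 0.3 rad/s), for 0.2 s.
At the end, for the whole second after the job is handed in: For the last second: turret past 0.98 rad; block at rest flat on the board (4 mm, 0.06 rad), within 5 mm of the seat and 0.05 rad of the fence's line, pressing over 2.5 N on the fence and over 2.5 N on the long screw, with over 2 N of contact with the fingers (value of joint turret above 0.98 rad and contact force between block and fence above 2.5 N and contact force between block and long_stop above 2.5 N and contact force between block and the fingers above 2 N and horizontal distance between block and seat below 0.005 m and angle between the y axis of block and the y axis of board, either way round below 0.05 rad and angle between block's own z axis and vertical below 0.06 rad and z of block in the frame of board below 0.019 m and linear speed of block below 0.02 m/s); the arm keeps its last pose, push and grip.
It fails at once if the cup is disturbed (distance of cup from where it was at the start of the episode above 0.03 m or angle between cup's own z axis and vertical above 0.5 rad).
It fails at once if the valve tool is disturbed (distance of valve_tool from where it was at the start of the episode above 0.03 m).
It fails at once if the tyre lever is disturbed (distance of tyre_lever from where it was at the start of the episode above 0.03 m).
It also fails if it takes over 67 s, if anything falls off the work surface, if the arm or the gripper's body presses on something with over 40 N, if the wrist force passes 120 N, or if a joint passes its speed limit or range.

ROBOT

A 6-joint arm with a two-finger parallel gripper is mounted at the origin on the work surface. World frame = base frame: x ahead of the robot, y to its left, z up, the work surface at z = 0. Lengths are in mm, angles in rad, forces in N, time in s.
With the tool pointing down it reaches from about 300 to 775 mm from the base axis. Payload 14.6 kg.
Tool frame: the origin (TCP) lies midway between the tips of the shut fingers; the grasp point (between the pads) lies manip.tcp_to_grasp behind it (manip.tcp_to_grasp is the distance from the TCP to the grasp point, in mm); x points along the fingers, z is the direction in which the jaws open and shut, and the axes are right-handed (so a half turn about x gives the same grasp; the last joint's range is limited). The gripper opens to 94 mm and grips with 3 to 60 N. Pads are 16 mm wide; open, the fingers measure 119 mm over their backs; the gripper's body (75 mm by 177 mm) begins 78 mm behind the grasp point.
Start: joints at [-1.41, 0.3, 1.521, -0, 1.321, -0.067], TCP at [124.203, -535.783, 205.446] pointing down, gripper open.
Joint ranges: [-3.03, 3.03], [-0.79, 2.21], [0.23, 2.52], [-1.04, 4.18], [0, 3.07], [-2.55, 2.55]. Speed limits (rad/s): [2.22, 2.22, 2.57, 3.14, 3.14, 3.14].

INTERFACE

Orientations are given as [roll, pitch, yaw] about the fixed x, y, z axes, in that order (R = Rz(yaw) Ry(pitch) Rx(roll)).
In Python, from cell import manip gives the robot as it stands.
- The arm moves only by the shell command python3 -m jog 'ROWS' [FORCE]. ROWS is JSON, a list of rows, each an object of numbers: "grip": the opening, from 0 (shut) to 1 (fully open); "tx", "ty", "tz": the shift along the tool's x, y, z in units of 40 mm (1.0 is 40 mm); "turn": the turn about the tool's x in units of 6 degrees (1.0 is 6 degrees). In form: [{"grip": .., "tx": .., "ty": .., "tz": .., "turn": ..}, ...]. A call has 1 to 12 rows; each row is the pose to reach, as a shift and turn from the pose commanded when the call began, along the tool's axes at that moment; what a row does not reach only later rows make up. A row lasts 1/12 s, in which the tool goes at most 41.7 mm and 7.16 degrees, less where a joint would pass 70% of its speed; a pose out of reach is approached as far as the arm can. A call with a gripper value outside its range is refused whole. The fingers move at their own pace and stop on an object; FORCE is the grip in N (left out, the last holds). Time passes only in rows, so rows that repeat a pose let the fingers close. It gives the time, the measured TCP pose, the force and the opening at its end, in the units of the state.
- manip.read_state(): the state, without advancing time (a new reading comes with each control period).
- manip.camera(name): name is "scene" or "top"; returns a dict with "image" (420x560x3 uint8, red, green, blue), "fx", "fy", "cx", "cy" (pixels), "k1" (the pictures are not rectified: a ray, as slopes to the right and down, at radius r is drawn at 1 + k1 r^2 times it, then the intrinsics apply), "eye" and "attitude" of the camera in the world. Camera axes: x right, y up, looking along -z (the intrinsics and any distortion apply to the point x, -y, -z); pixel columns grow to the right and rows downward; lengths in mm; the calibration is good to about 2 mm. A picture is of the moment at which its call begins. There is no depth.
- manip.sign_off(): hands the job in, once; it reports no verdict.
The state is a dict: "clock": time; "joints": joint angles; "qd": joint speeds; "effort": joint torques, N m; "eef_pos": TCP position; "eef_rot": TCP orientation; "wrist_force": force on the tool from outside, world axes, zero at the start; "moment": the same for the moment, N m; "finger_gap": finger opening in mm.
Only numpy, scipy, OpenCV 4.12 (cv2) and the standard library are available. Lean on these libraries where they do the work, as an engineer would, in place of code of your own. Each camera call takes 0.05 s, during which the arm holds its last target. There are 200 camera calls.

## Working session

There is one attempt and no reset: what is moved stays moved. The work goes in short steps, Python scripts to look and compute and a shell command to move; the robot and the scene stay as the last step left them, time stands still between calls to the robot, and variables do not carry over. Pictures are saved under pics/ and viewed, about 8 in all and at most 12, crops included, and the job is handed in when it is done.

```bash
ls; mkdir -p pics; cat > h.py <<'E'
import numpy as np, cv2
from cell import manip
from scipy.spatial.transform import Rotation as R
def rot(e): return R.from_euler('xyz',e).as_matrix()
def att(c):
    a=np.array(c['attitude'],float)
    return a if a.shape==(3,3) else (rot(a) if a.size==3 else None)
def ray(c,u,v):
    xd,yd=(u-c['cx'])/c['fx'],(v-c['cy'])/c['fy']; x,y=xd,yd
    for _ in range(20):
        s=1+c['k1']*(x*x+y*y); x,y=xd/s,yd/s
    return att(c)@np.array([x,-y,-1.])
def onz(c,u,v,z):
    d=ray(c,u,v); e=np.array(c['eye'],float); return e+d*(z-e[2])/d[2]
def proj(c,p):
    q=att(c).T@(np.array(p,float)-np.array(c['eye'],float)); x,y=q[0]/-q[2],-q[1]/-q[2]
    s=1+c['k1']*(x*x+y*y); return c['fx']*x*s+c['cx'],c['fy']*y*s+c['cy']
E
python3 - <<'E'
from h import *
import pickle
for n in('scene','top'):
    c=manip.camera(n); print(n,{k:v for k,v in c.items() if k!='image'})
    pickle.dump(c,open(n+'0.pkl','wb'))
    cv2.imwrite(f'pics/{n}0.png',cv2.resize(c['image'][:,:,::-1],(800,600),interpolation=cv2.INTER_CUBIC))
print(manip.read_state(), manip.tcp_to_grasp)
E
```

```text
pics
scene {'fx': 497.27909803635606, 'fy': 497.27909803635606, 'cx': 278.4438035982451, 'cy': 205.29351680212707, 'k1': 0.030627693666656543, 'eye': array([1498.15204924,  -41.66953161,  695.04886926]), 'attitude': array([1.01587319, 0.02119062, 1.56024907])}
top {'fx': 379.80012068696396, 'fy': 379.80012068696396, 'cx': 279.7539455425559, 'cy': 208.65373424660584, 'k1': -0.046938944449179336, 'eye': array([ 348.2182193 ,  -30.48638164, 1017.92156553]), 'attitude': array([ 0.16763947,  0.00256735, -1.57263195])}
{'clock': 0.1, 'joints': array([-1.40963011e+00,  3.00399350e-01,  1.52151532e+00,  3.76369541e-05,
        1.32068381e+00, -6.65927410e-02]), 'qd': array([ 0.00150548, -0.00184272, -0.00292717,  0.00091725,  0.00050106,
        0.0017372 ]), 'effort': array([ 1.16351348e-03, -5.32649231e+01, -3.53287303e+01,  7.09242490e-02,
        2.34777981e-02, -5.34850994e-05]), 'eef_pos': array([ 124.16099494, -535.56684478,  204.95350124]), 'eef_rot': array([3.0387705 , 1.56978984, 1.6957238 ]), 'wrist_force': array([ 0.04011594, -0.33132124, -0.19263596]), 'moment': array([ 0.02806775,  0.04797184, -0.01255974]), 'finger_gap': 94.26233014337217} 18.8
```

View pics/top0.png

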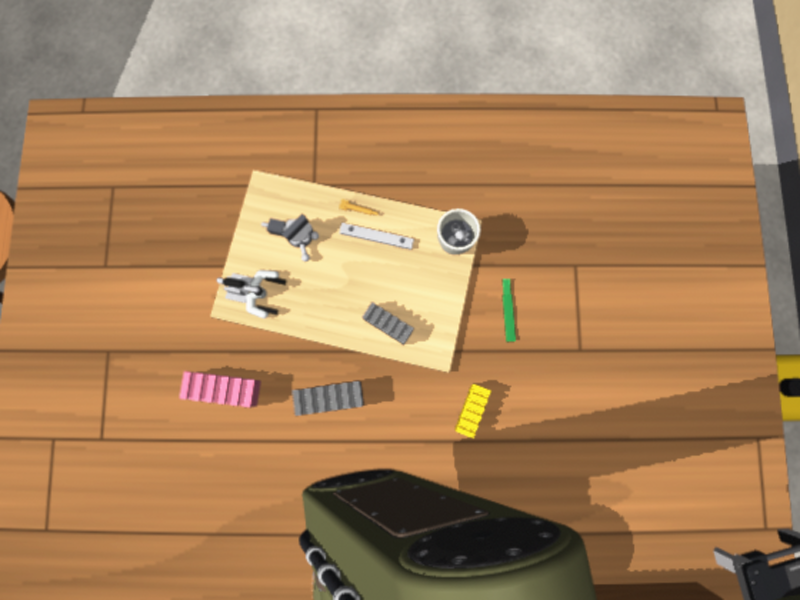

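View pics/scene0.png

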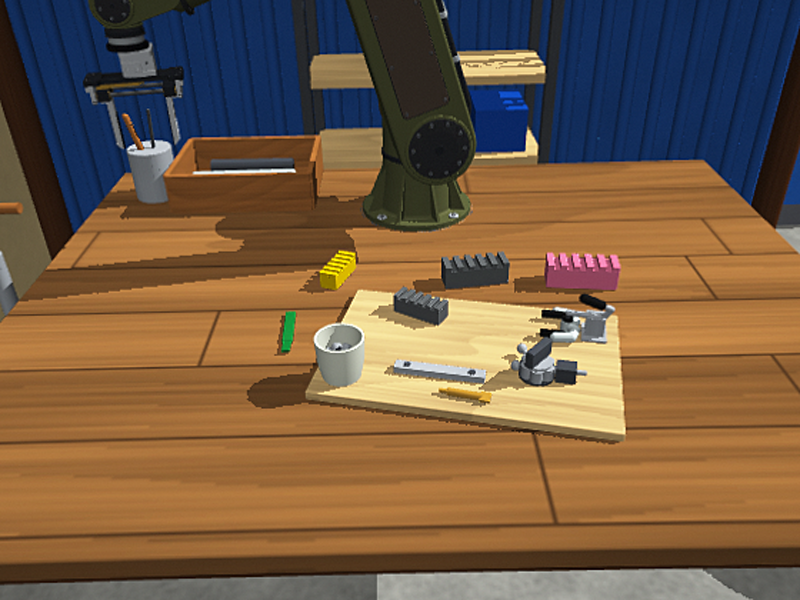

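The top view shows two grey ribbed blocks. The one on the board at (388,323) is smaller than the one on the table at (328,398). There are also a pink block (219,390) and a yellow one (473,411), both excluded. The smaller grey one on the board fits the description. The fence is at (377,236), the turret at (295,233), the cup at (459,231) and the board's corners at about (252,171), (481,216), (450,372) and (211,318).

```bash
cat > m.py <<'E'
from h import *
import pickle
c=pickle.load(open('top0.pkl','rb')); im=c['image']; k=.7
hsv=cv2.cvtColor(im,cv2.COLOR_RGB2HSV)
# board: rough corners -> refine by edges with plane casting
px=[(252,171),(481,216),(450,372),(211,318)]
P=np.array([onz(c,u*k,v*k,15)[:2] for u,v in px]); loc=np.array([(150,230),(150,-230),(-150,-230),(-150,230)])
def rigid(A,B):
    a,b=A.mean(0),B.mean(0); U,S,V=np.linalg.svd((A-a).T@(B-b)); Rm=(U@V).T
    return Rm,b-Rm@a
Rb,tb=rigid(loc,P); print('corners',P.round(1).tolist(),'res',(loc@Rb.T+tb-P).round(1).tolist())
print('board',tb.round(1),'yaw',np.degrees(np.arctan2(Rb[1,0],Rb[0,0])))
W=lambda x,y,z:np.r_[Rb@[x,y]+tb,15+z]
# block
m=((hsv[:,:,1]<60)&(hsv[:,:,2]<140)).astype(np.uint8); roi=np.zeros_like(m); roi[205:245,245:297]=1; m*=roi
ct=max(cv2.findContours(m,0,2)[0],key=cv2.contourArea)
print('blockpx',cv2.minAreaRect(ct))
q=np.array([onz(c,u,v,49)[:2] for u,v in ct[:,0]],np.float32); print('block z49',cv2.minAreaRect(q))
v=cv2.resize(im[110:260,130:350,::-1],None,fx=3.6,fy=3.6,interpolation=cv2.INTER_CUBIC)
def dot(p,col): 
    a=proj(c,p); cv2.circle(v,(int((a[0]-130)*3.6),int((a[1]-110)*3.6)),3,col,-1)
for x,y in loc: dot(W(x,y,0),(0,0,255))
for y in(-110,30): dot(W(60,y,12),(255,0,0))
dot(W(43,105,56),(0,255,0)); dot(W(43,45,14),(255,0,255))
b=cv2.boxPoints(cv2.minAreaRect(q))
for p in b: dot(np.r_[p,49],(0,255,255))
cv2.imwrite('pics/crop1.png',v)
print('knob',W(43,105,56),'seat',W(43,0,0))
E
python3 m.py
```

```text
corners [[772.0, 261.6], [678.0, -185.3], [380.2, -120.3], [480.8, 325.7]] res [[1.4, 1.5], [-2.8, -1.0], [2.0, -2.0], [-0.6, 1.4]]
board [577.8  70.4] yaw -12.314440744938194
blockpx ((271.66851806640625, 226.2303466796875), (33.38993453979492, 12.825974464416504), 32.00538635253906)
block z49 ((466.6340026855469, -7.307590484619141), (86.13731384277344, 33.094520568847656), 57.863277435302734)
knob [642.1785481  163.82405604  71.        ] seat [619.78450167  61.23991163  15.        ]
```

View pics/crop1.png

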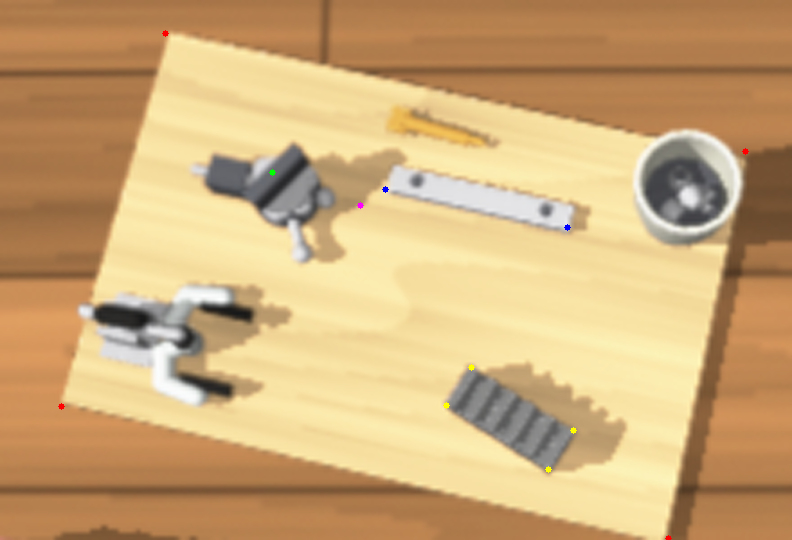

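The overlay matches the board, fence and knob, and the block measures about 86 x 33 mm, which makes it the smaller grey one. Next I work out the move to the knob.

```bash
cat > go.py <<'E'
from h import *
import sys
x,y,z,jaw=map(float,sys.argv[1:5])  # TCP target, jaw-direction angle (deg, world)
s=manip.read_state(); Rt=rot(s['eef_rot']); p=np.array(s['eef_pos'])
a=np.degrees(np.arctan2(Rt[1,2],Rt[0,2])); d=Rt.T@(np.array([x,y,z])-p)/40
print('tool axes\n',Rt.round(3),'\njawang',a.round(2),'q',s['joints'].round(3),'t',s['clock'],'gap',s['finger_gap'].round(1),'F',s['wrist_force'].round(1))
t=-(jaw-a+180)%360  # turn about downward x
t=((-(jaw-a)+90)%180-90)
print('p',p.round(1),'shift units',d.round(3),'turn units',round(t/6,2),'or',round((t-180*np.sign(t))/6,2))
E
python3 go.py 642 164 150 47.7
```

```text
Traceback (most recent call last):
  File "go.py", line 6, in <module>
    print('tool axes\n',Rt.round(3),'\njawang',a.round(2),'q',s['joints'].round(3),'t',s['clock'],'gap',s['finger_gap'].round(1),'F',s['wrist_force'].round(1))
                                                                                                        ^^^^^^^^^^^^^^^^^^^^^
AttributeError: 'float' object has no attribute 'round'
```

```bash
sed -i "s/s\['finger_gap'\].round(1)/round(s['finger_gap'],1)/" go.py; python3 go.py 642 164 150 47.7
```

```text
tool axes
 [[-0.     0.974  0.226]
 [ 0.001  0.226 -0.974]
 [-1.     0.    -0.001]] 
jawang -76.95 q [-1.41   0.3    1.522  0.     1.321 -0.067] t 0.1 gap 94.3 F [ 0.  -0.3 -0.2]
p [ 124.2 -535.6  205. ] shift units [  1.39   16.56  -14.113] turn units 9.22 or -20.78
```

```bash
python3 -m jog '[{"grip":0.6,"tx":0.5,"ty":16.56,"tz":-14.11,"turn":-20.78},{"grip":0.6,"tx":0.5,"ty":16.56,"tz":-14.11,"turn":-20.78},{"grip":0.6,"tx":0.5,"ty":16.56,"tz":-14.11,"turn":-20.78},{"grip":0.6,"tx":0.5,"ty":16.56,"tz":-14.11,"turn":-20.78},{"grip":0.6,"tx":0.5,"ty":16.56,"tz":-14.11,"turn":-20.78},{"grip":0.6,"tx":0.5,"ty":16.56,"tz":-14.11,"turn":-20.78},{"grip":0.6,"tx":0.5,"ty":16.56,"tz":-14.11,"turn":-20.78},{"grip":0.6,"tx":0.5,"ty":16.56,"tz":-14.11,"turn":-20.78},{"grip":0.6,"tx":0.5,"ty":16.56,"tz":-14.11,"turn":-20.78},{"grip":0.6,"tx":0.5,"ty":16.56,"tz":-14.11,"turn":-20.78},{"grip":0.6,"tx":0.5,"ty":16.56,"tz":-14.11,"turn":-20.78},{"grip":0.6,"tx":0.5,"ty":16.56,"tz":-14.11,"turn":-20.78}]'; python3 go.py 642 164 150 47.7
```

```text
clock: 1.1
eef_pos: [422.3, -132.0, 193.9]
eef_rot: [-0.61, 1.571, -0.447]
wrist_force: [0.3, -0.9, 0.2]
finger_gap: 56.4
tool axes
 [[ 0.    -0.162  0.987]
 [-0.     0.987  0.162]
 [-1.    -0.     0.   ]] 
jawang 9.35 q [-0.386  0.069  1.823 -0.     1.25  -0.549] t 1.1 gap 56.4 F [ 0.3 -0.9  0.2]
p [ 422.3 -132.   193.9] shift units [1.099 6.41  6.62 ] turn units -6.39 or 23.61
```

```bash
python3 -m jog '[{"grip":0.6,"tx":1.1,"ty":6.41,"tz":6.62,"turn":-6.39},{"grip":0.6,"tx":1.1,"ty":6.41,"tz":6.62,"turn":-6.39},{"grip":0.6,"tx":1.1,"ty":6.41,"tz":6.62,"turn":-6.39},{"grip":0.6,"tx":1.1,"ty":6.41,"tz":6.62,"turn":-6.39},{"grip":0.6,"tx":1.1,"ty":6.41,"tz":6.62,"turn":-6.39},{"grip":0.6,"tx":1.1,"ty":6.41,"tz":6.62,"turn":-6.39},{"grip":0.6,"tx":1.1,"ty":6.41,"tz":6.62,"turn":-6.39},{"grip":0.6,"tx":1.1,"ty":6.41,"tz":6.62,"turn":-6.39},{"grip":0.6,"tx":1.1,"ty":6.41,"tz":6.62,"turn":-6.39},{"grip":0.6,"tx":1.1,"ty":6.41,"tz":6.62,"turn":-6.39},{"grip":0.6,"tx":1.1,"ty":6.41,"tz":6.62,"turn":-6.39},{"grip":0.6,"tx":1.1,"ty":6.41,"tz":6.62,"turn":-6.39}]'; python3 go.py 642 164 50 47.7
python3 - <<'E'
from h import *
c=manip.camera('scene'); im=c['image']
cv2.imwrite('pics/s2.png',cv2.resize(im[120:320,290:490,::-1],(600,600),interpolation=cv2.INTER_CUBIC))
E
```

```text
clock: 2.1
eef_pos: [642.7, 160.2, 149.5]
eef_rot: [2.601, 1.57, -2.856]
wrist_force: [-0.4, -0.7, -0.4]
finger_gap: 56.1
tool axes
 [[-0.001 -0.735  0.678]
 [-0.     0.678  0.735]
 [-1.     0.001 -0.001]] 
jawang 47.34 q [ 0.189  0.598  1.227 -0.     1.318 -0.637] t 2.1 gap 56.1 F [-0.4 -0.7 -0.4]
p [642.7 160.2 149.5] shift units [2.487 0.076 0.06 ] turn units -0.06 or 29.94
```

View pics/s2.png

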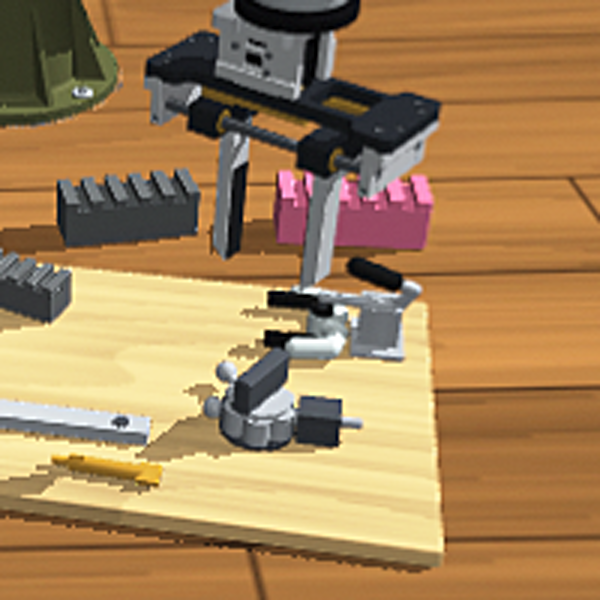

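The crop shows the fingers, with tips at (228,250) and (315,280), straddling the line of the knob bar (262,380). The plunger block (320,420) and the clamp are clear of them. I descend in two stages.

```bash
python3 - <<'E'
from h import *
import pickle
c=pickle.load(open('scene0.pkl','rb')); t=pickle.load(open('top0.pkl','rb'))
print('knob proj', proj(c,[642.2,163.8,71]), 'seen approx', (290+263/3,120+366/3))
p=onz(c,377.7,242,71); print(p)
E
python3 -m jog '[{"grip":0.6,"tx":0.5,"ty":0.08,"tz":0.06,"turn":-0.06},{"grip":0.6,"tx":1.1,"ty":0.08,"tz":0.06,"turn":-0.06},{"grip":0.6,"tx":1.7,"ty":0.08,"tz":0.06,"turn":-0.06},{"grip":0.6,"tx":2.1,"ty":0.08,"tz":0.06,"turn":-0.06},{"grip":0.6,"tx":2.4,"ty":0.08,"tz":0.06,"turn":-0.06},{"grip":0.6,"tx":2.45,"ty":0.08,"tz":0.06,"turn":-0.06},{"grip":0.6,"tx":2.45,"ty":0.08,"tz":0.06,"turn":-0.06},{"grip":0.6,"tx":2.45,"ty":0.08,"tz":0.06,"turn":-0.06}]'; python3 go.py 642 164 50 47.7
```

```text
knob proj (np.float64(377.2996573161037), np.float64(240.49946484343096)) seen approx (377.6666666666667, 242.0)
[647.59086225 163.67383963  71.        ]
clock: 2.82
eef_pos: [642.9, 164.3, 53.5]
eef_rot: [-0.641, 1.569, 0.191]
wrist_force: [-0.4, 0.3, 0.3]
finger_gap: 56.2
tool axes
 [[ 0.002 -0.739  0.673]
 [ 0.     0.673  0.739]
 [-1.    -0.001  0.002]] 
jawang 47.67 q [ 0.195  0.696  1.303 -0.     1.141 -0.637] t 2.8167 gap 56.2 F [-0.4  0.3  0.3]
p [642.9 164.3  53.5] shift units [ 0.087  0.013 -0.022] turn units -0.01 or 29.99
```

```bash
python3 -m jog '[{"grip":0,"tx":0.05,"ty":0,"tz":0,"turn":0},{"grip":0,"tx":0.05,"ty":0,"tz":0,"turn":0},{"grip":0,"tx":0.05,"ty":0,"tz":0,"turn":0},{"grip":0,"tx":0.05,"ty":0,"tz":0,"turn":0},{"grip":0,"tx":0.05,"ty":0,"tz":0,"turn":0},{"grip":0,"tx":0.05,"ty":0,"tz":0,"turn":0},{"grip":0,"tx":0.05,"ty":0,"tz":0,"turn":0},{"grip":0,"tx":0.05,"ty":0,"tz":0,"turn":0}]' 40; python3 go.py 642 164 50 47.7
```

```text
clock: 3.48
eef_pos: [642.7, 165.0, 50.1]
eef_rot: [-0.225, 1.57, 0.608]
wrist_force: [4.1, 4.2, -0.7]
finger_gap: 13.7
tool axes
 [[ 0.001 -0.74   0.673]
 [ 0.001  0.673  0.74 ]
 [-1.    -0.     0.001]] 
jawang 47.7 q [ 1.960e-01  7.000e-01  1.304e+00  1.000e-03  1.136e+00 -6.370e-01] t 3.4833 gap 13.7 F [ 4.1  4.2 -0.7]
p [642.7 165.   50.1] shift units [ 0.001 -0.004 -0.029] turn units 0.0 or -30.0
```

```bash
python3 -m jog '[{"grip":0,"tz":0.03,"turn":-1},{"grip":0,"tz":0.03,"turn":-2},{"grip":0,"tz":0.03,"turn":-3},{"grip":0,"tz":0.03,"turn":-4},{"grip":0,"tz":0.03,"turn":-5},{"grip":0,"tz":0.03,"turn":-6},{"grip":0,"tz":0.03,"turn":-7},{"grip":0,"tz":0.03,"turn":-8},{"grip":0,"tz":0.03,"turn":-9},{"grip":0,"tz":0.03,"turn":-9.8},{"grip":0,"tz":0.03,"turn":-10.1},{"grip":0,"tz":0.03,"turn":-10.1}]'; python3 go.py 642 164 50 107.7;python3 -m jog '[{"grip":0},{"grip":0},{"grip":0},{"grip":0}]'; python3 go.py 642 164 50 107.7
```

```text
tool axes
 [[ 0.001 -0.74   0.673]
 [ 0.001  0.673  0.74 ]
 [-1.    -0.     0.001]] 
jawang 47.7 q [ 1.960e-01  7.000e-01  1.304e+00  1.000e-03  1.136e+00 -6.370e-01] t 3.4833 gap 13.7 F [ 4.1  4.2 -0.7]
p [642.7 165.   50.1] shift units [ 0.001 -0.004 -0.029] turn units -10.0 or 20.0
tool axes
 [[ 0.001 -0.74   0.673]
 [ 0.001  0.673  0.74 ]
 [-1.    -0.     0.001]] 
jawang 47.7 q [ 1.960e-01  7.000e-01  1.304e+00  1.000e-03  1.136e+00 -6.370e-01] t 3.4833 gap 13.7 F [ 4.1  4.2 -0.7]
p [642.7 165.   50.1] shift units [ 0.001 -0.004 -0.029] turn units -10.0 or 20.0$[0]: bad value
$[0]: bad value
```

Every row has to carry all five keys, so both calls were refused and nothing moved. I'm sending the turn again.

```bash
python3 -m jog '[{"grip":0,"tx":0,"ty":0,"tz":0.03,"turn":-1},{"grip":0,"tx":0,"ty":0,"tz":0.03,"turn":-2},{"grip":0,"tx":0,"ty":0,"tz":0.03,"turn":-3},{"grip":0,"tx":0,"ty":0,"tz":0.03,"turn":-4},{"grip":0,"tx":0,"ty":0,"tz":0.03,"turn":-5},{"grip":0,"tx":0,"ty":0,"tz":0.03,"turn":-6},{"grip":0,"tx":0,"ty":0,"tz":0.03,"turn":-7},{"grip":0,"tx":0,"ty":0,"tz":0.03,"turn":-8},{"grip":0,"tx":0,"ty":0,"tz":0.03,"turn":-9},{"grip":0,"tx":0,"ty":0,"tz":0.03,"turn":-9.8},{"grip":0,"tx":0,"ty":0,"tz":0.03,"turn":-10.1},{"grip":0,"tx":0,"ty":0,"tz":0.03,"turn":-10.1}]';python3 -m jog '[{"grip":0,"tx":0,"ty":0,"tz":0,"turn":0},{"grip":0,"tx":0,"ty":0,"tz":0,"turn":0},{"grip":0,"tx":0,"ty":0,"tz":0,"turn":0}]'; python3 go.py 642 164 50 107.7
```

```text
clock: 4.48
eef_pos: [642.5, 161.8, 49.9]
eef_rot: [2.261, 1.565, -2.131]
wrist_force: [-9.4, -20.6, 7.4]
finger_gap: 13.8
clock: 4.73
eef_pos: [642.5, 161.8, 50.0]
eef_rot: [2.257, 1.565, -2.137]
wrist_force: [-8.4, -22.0, 7.9]
finger_gap: 13.6
tool axes
 [[-0.003 -0.95  -0.313]
 [-0.005 -0.313  0.95 ]
 [-1.     0.005 -0.004]] 
jawang 108.21 q [ 0.193  0.701  1.302 -0.005  1.142 -1.693] t 4.7333 gap 13.6 F [ -8.4 -22.    7.9]
p [642.5 161.8  50. ] shift units [-0.001 -0.006  0.056] turn units 0.09 or -29.91
```

```bash
python3 -m jog '[{"grip":0.6,"tx":0,"ty":0,"tz":0,"turn":0},{"grip":0.6,"tx":0,"ty":0,"tz":0,"turn":0},{"grip":0.6,"tx":0,"ty":0,"tz":0,"turn":0},{"grip":0.6,"tx":0,"ty":0,"tz":0,"turn":0},{"grip":0.6,"tx":0,"ty":0,"tz":0,"turn":0},{"grip":0.6,"tx":-0.5,"ty":0,"tz":0,"turn":0},{"grip":0.6,"tx":-1.2,"ty":0,"tz":0,"turn":0},{"grip":0.6,"tx":-2,"ty":0,"tz":0,"turn":0},{"grip":0.6,"tx":-2.5,"ty":0,"tz":0,"turn":0},{"grip":0.6,"tx":-2.5,"ty":0,"tz":0,"turn":0}]'; python3 go.py 467.5 -7.5 120 -32.1
```

```text
clock: 5.57
eef_pos: [644.8, 166.0, 155.3]
eef_rot: [-1.684, 1.563, 0.207]
wrist_force: [0.6, 1.1, 0.7]
finger_gap: 56.4
tool axes
 [[ 0.007 -0.949 -0.314]
 [ 0.002 -0.314  0.949]
 [-1.    -0.007 -0.001]] 
jawang 108.32 q [ 0.197  0.596  1.216  0.     1.323 -1.694] t 5.5667 gap 56.4 F [0.6 1.1 0.7]
p [644.8 166.  155.3] shift units [ 0.844  5.578 -2.725] turn units -6.6 or 23.4
```

```bash
python3 -m jog '[{"grip":0.6,"tx":0.84,"ty":5.58,"tz":-2.72,"turn":23.4},{"grip":0.6,"tx":0.84,"ty":5.58,"tz":-2.72,"turn":23.4},{"grip":0.6,"tx":0.84,"ty":5.58,"tz":-2.72,"turn":23.4},{"grip":0.6,"tx":0.84,"ty":5.58,"tz":-2.72,"turn":23.4},{"grip":0.6,"tx":0.84,"ty":5.58,"tz":-2.72,"turn":23.4},{"grip":0.6,"tx":0.84,"ty":5.58,"tz":-2.72,"turn":23.4},{"grip":0.6,"tx":0.84,"ty":5.58,"tz":-2.72,"turn":23.4},{"grip":0.6,"tx":0.84,"ty":5.58,"tz":-2.72,"turn":23.4},{"grip":0.6,"tx":0.84,"ty":5.58,"tz":-2.72,"turn":23.4},{"grip":0.6,"tx":0.84,"ty":5.58,"tz":-2.72,"turn":23.4},{"grip":0.6,"tx":0.84,"ty":5.58,"tz":-2.72,"turn":23.4},{"grip":0.6,"tx":0.84,"ty":5.58,"tz":-2.72,"turn":23.4}]' 
python3 go.py 467.5 -7.5 120 -32.1
```

```text
clock: 6.57
eef_pos: [465.1, -7.8, 115.8]
eef_rot: [2.584, 1.57, 2.968]
wrist_force: [-0.0, 0.6, -0.2]
finger_gap: 56.0
tool axes
 [[-0.001 -0.375  0.927]
 [ 0.     0.927  0.375]
 [-1.     0.    -0.001]] 
jawang 22.01 q [-0.096  0.214  1.854  0.     1.075 -0.48 ] t 6.5667 gap 56.0 F [-0.   0.6 -0.2]
p [465.1  -7.8 115.8] shift units [-0.104 -0.015  0.058] turn units 9.02 or -20.98
```

```bash
python3 -m jog '[{"grip":0.6,"tx":-0.1,"ty":0,"tz":0.06,"turn":9},{"grip":0.6,"tx":-0.1,"ty":0,"tz":0.06,"turn":9},{"grip":0.6,"tx":-0.1,"ty":0,"tz":0.06,"turn":9},{"grip":0.6,"tx":-0.1,"ty":0,"tz":0.06,"turn":9},{"grip":0.6,"tx":-0.1,"ty":0,"tz":0.06,"turn":9},{"grip":0.6,"tx":-0.1,"ty":0,"tz":0.06,"turn":9},{"grip":0.6,"tx":-0.1,"ty":0,"tz":0.06,"turn":9},{"grip":0.6,"tx":-0.1,"ty":0,"tz":0.06,"turn":9},{"grip":0.6,"tx":-0.1,"ty":0,"tz":0.06,"turn":9},{"grip":0.6,"tx":-0.1,"ty":0,"tz":0.06,"turn":9}]' 
python3 go.py 467.5 -7.5 31 -32.1
python3 - <<'E'
from h import *
c=manip.camera('scene'); im=c['image']
cv2.imwrite('pics/s3.png',cv2.resize(im[110:320,210:490,::-1],(800,600),interpolation=cv2.INTER_CUBIC))
p=[467.5,-7.5,49]; print('block top proj',proj(c,p)); 
for d in (-43,43): print(proj(c,[467.5+d*.531,-7.5+d*.847,49]))
E
```

```text
clock: 7.4
eef_pos: [467.4, -6.9, 120.0]
eef_rot: [-2.716, 1.57, 3.018]
wrist_force: [0.1, -0.1, -0.4]
finger_gap: 56.5
tool axes
 [[-0.001  0.522  0.853]
 [ 0.     0.853 -0.522]
 [-1.    -0.    -0.001]] 
jawang -31.49 q [-0.093  0.213  1.844  0.     1.085  0.456] t 7.4 gap 56.5 F [ 0.1 -0.1 -0.4]
p [467.4  -6.9 120. ] shift units [ 2.224 -0.011  0.011] turn units 0.1 or -29.9
block top proj (np.float64(293.5638064380992), np.float64(207.490298156025))
(np.float64(278.5764486715615), np.float64(202.96205330870316))
(np.float64(309.04209657718695), np.float64(212.1667210598112))
```

View pics/s3.png

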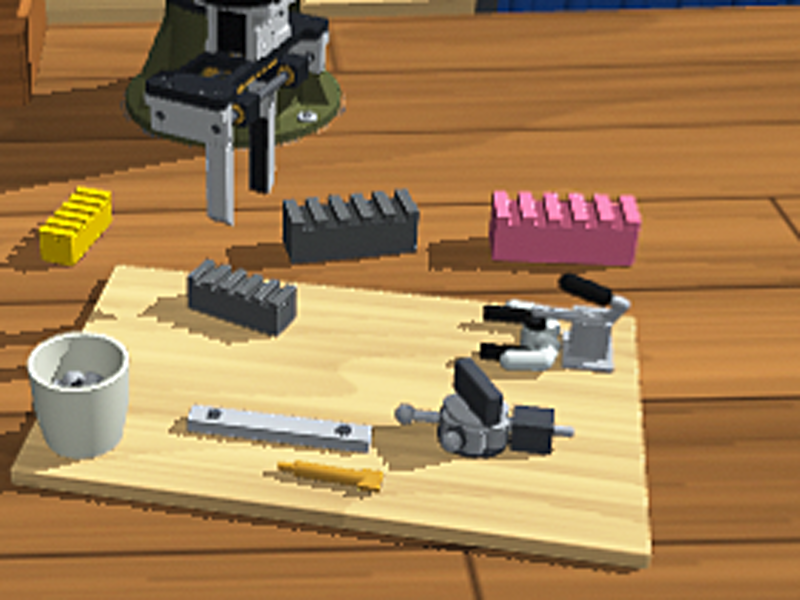

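The picture shows the long screw, with its ball at (405,412), now pointing along the fence, so the click worked. The block's top centre at (243,283) agrees with my estimate to about 3 mm. I descend and grip.

```bash
python3 -m jog '[{"grip":0.65,"tx":0.6,"ty":0.03,"tz":0.03,"turn":0.1},{"grip":0.65,"tx":1.2,"ty":0.03,"tz":0.03,"turn":0.1},{"grip":0.65,"tx":1.8,"ty":0.03,"tz":0.03,"turn":0.1},{"grip":0.65,"tx":2.15,"ty":0.03,"tz":0.03,"turn":0.1},{"grip":0.65,"tx":2.22,"ty":0.03,"tz":0.03,"turn":0.1},{"grip":0.65,"tx":2.22,"ty":0.03,"tz":0.03,"turn":0.1},{"grip":0.2,"tx":2.22,"ty":0.03,"tz":0.03,"turn":0.1},{"grip":0,"tx":2.22,"ty":0.03,"tz":0.03,"turn":0.1},{"grip":0,"tx":2.22,"ty":0.03,"tz":0.03,"turn":0.1},{"grip":0,"tx":2.22,"ty":0.03,"tz":0.03,"turn":0.1},{"grip":0,"tx":2.22,"ty":0.03,"tz":0.03,"turn":0.1},{"grip":0,"tx":2.22,"ty":0.03,"tz":0.03,"turn":0.1}]' 40
python3 go.py 598 65 31 -12
```

```text
clock: 8.45
eef_pos: [469.6, -6.7, 32.1]
eef_rot: [0.485, 1.57, -0.078]
wrist_force: [-1.7, 0.4, 7.6]
finger_gap: 33.5
tool axes
 [[ 0.001  0.533  0.846]
 [-0.     0.846 -0.533]
 [-1.     0.     0.001]] 
jawang -32.24 q [-0.092  0.357  1.902  0.     0.882  0.471] t 8.45 gap 33.5 F [-1.7  0.4  7.6]
p [469.6  -6.7  32.1] shift units [0.032 3.227 1.759] turn units -3.37 or 26.63
```

```bash
python3 go.py 602.6 49.5 32.5 -12|tail -1;  python3 -m jog '[{"grip":0,"tx":-0.02,"ty":0.3,"tz":0.3,"turn":-0.4},{"grip":0,"tx":-0.02,"ty":0.7,"tz":0.6,"turn":-0.8},{"grip":0,"tx":-0.02,"ty":1.1,"tz":0.9,"turn":-1.2},{"grip":0,"tx":-0.02,"ty":1.5,"tz":1.2,"turn":-1.7},{"grip":0,"tx":-0.02,"ty":1.9,"tz":1.5,"turn":-2.2},{"grip":0,"tx":-0.02,"ty":2.3,"tz":1.7,"turn":-2.7},{"grip":0,"tx":-0.02,"ty":2.6,"tz":1.9,"turn":-3.1},{"grip":0,"tx":-0.02,"ty":2.85,"tz":2.0,"turn":-3.37},{"grip":0,"tx":-0.02,"ty":2.95,"tz":2.06,"turn":-3.37},{"grip":0,"tx":-0.02,"ty":2.95,"tz":2.06,"turn":-3.37},{"grip":0,"tx":-0.02,"ty":2.95,"tz":2.06,"turn":-3.37}]'
python3 go.py 602.6 49.5 32.5 -12
python3 - <<'E'
from h import *
c=manip.camera('scene'); im=c['image']
cv2.imwrite('pics/s4.png',cv2.resize(im[150:320,210:437,::-1],(800,600),interpolation=cv2.INTER_CUBIC))
E
```

```text
p [469.6  -6.7  32.1] shift units [-0.006  2.961  2.063] turn units -3.37 or 26.63
clock: 9.37
eef_pos: [601.6, 49.1, 32.2]
eef_rot: [-3.131, 1.57, 2.942]
wrist_force: [0.0, -0.5, -0.9]
finger_gap: 33.9
tool axes
 [[-0.     0.209  0.978]
 [ 0.     0.978 -0.209]
 [-1.    -0.    -0.   ]] 
jawang -12.08 q [0.021 0.605 1.511 0.    1.025 0.232] t 9.3667 gap 33.9 F [ 0.  -0.5 -0.9]
p [601.6  49.1  32.2] shift units [-0.008  0.015  0.022] turn units -0.01 or 29.99
```

View pics/s4.png

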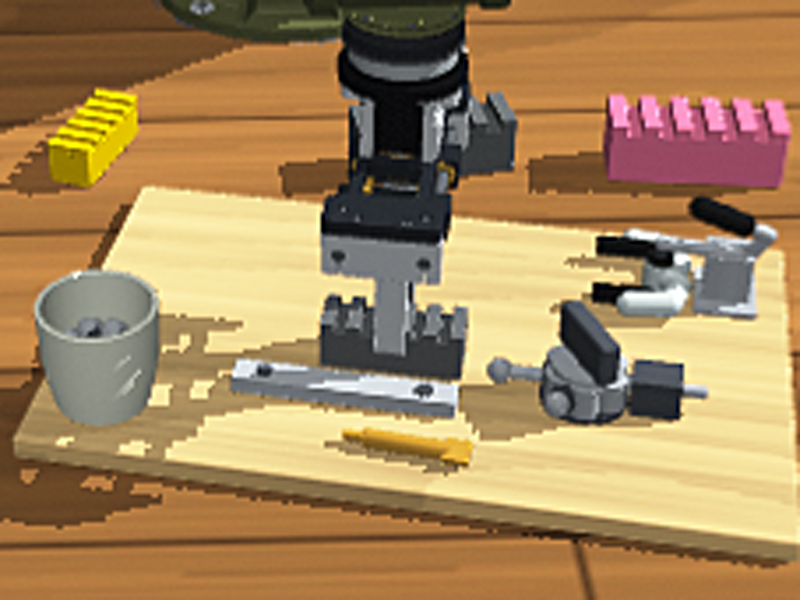

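The block is held just short of the corner, parallel to the fence, with the screw's ball at (500,370). Tool z is now board +x and tool y is board +y. First I touch the fence.

```bash
python3 -m jog '[{"grip":0,"tx":0,"ty":0,"tz":0.06,"turn":0},{"grip":0,"tx":0,"ty":0,"tz":0.12,"turn":0},{"grip":0,"tx":0,"ty":0,"tz":0.18,"turn":0},{"grip":0,"tx":0,"ty":0,"tz":0.24,"turn":0},{"grip":0,"tx":0,"ty":0,"tz":0.30,"turn":0},{"grip":0,"tx":0,"ty":0,"tz":0.33,"turn":0},{"grip":0,"tx":0,"ty":0,"tz":0.33,"turn":0},{"grip":0,"tx":0,"ty":0,"tz":0.33,"turn":0}]'|grep -E "pos|force"
for i in 1 2 ; do python3 -m jog '[{"grip":0,"tx":0,"ty":0,"tz":0.025,"turn":0},{"grip":0,"tx":0,"ty":0,"tz":0.05,"turn":0},{"grip":0,"tx":0,"ty":0,"tz":0.05,"turn":0},{"grip":0,"tx":0,"ty":0,"tz":0.05,"turn":0}]'|grep -E "pos|force"; done; python3 go.py 620 61 32 -12
```

```text
eef_pos: [614.8, 46.5, 32.3]
wrist_force: [0.2, 0.5, -2.3]
eef_pos: [616.8, 46.0, 32.4]
wrist_force: [-0.3, -0.9, -2.0]
eef_pos: [617.9, 45.9, 32.2]
wrist_force: [-6.9, 1.6, 1.9]
tool axes
 [[-0.003  0.209  0.978]
 [ 0.     0.978 -0.209]
 [-1.    -0.    -0.003]] 
jawang -12.05 q [1.500e-02 6.370e-01 1.458e+00 1.000e-03 1.049e+00 2.250e-01] t 10.75 gap 34.0 F [-6.9  1.6  1.9]
p [617.9  45.9  32.2] shift units [ 0.005  0.381 -0.027] turn units -0.01 or 29.99
```

The fence is touched at about 7 N. I ease off slightly and slide along +y to the screw.

```bash
python3 -m jog '[{"grip":0,"tx":0,"ty":0,"tz":-0.04,"turn":0},{"grip":0,"tx":0,"ty":0.05,"tz":-0.04,"turn":0},{"grip":0,"tx":0,"ty":0.1,"tz":-0.04,"turn":0},{"grip":0,"tx":0,"ty":0.15,"tz":-0.04,"turn":0},{"grip":0,"tx":0,"ty":0.2,"tz":-0.04,"turn":0},{"grip":0,"tx":0,"ty":0.25,"tz":-0.04,"turn":0},{"grip":0,"tx":0,"ty":0.3,"tz":-0.04,"turn":0},{"grip":0,"tx":0,"ty":0.3,"tz":-0.04,"turn":0},{"grip":0,"tx":0,"ty":0.3,"tz":-0.04,"turn":0}]'|grep -E "pos|force"
for i in 1 2 3 ; do python3 -m jog '[{"grip":0,"tx":0,"ty":0.025,"tz":0,"turn":0},{"grip":0,"tx":0,"ty":0.04,"tz":0,"turn":0},{"grip":0,"tx":0,"ty":0.04,"tz":0,"turn":0},{"grip":0,"tx":0,"ty":0.04,"tz":0,"turn":0}]'|grep -E "pos|force"; done; python3 go.py 620 61 32 -12
```

```text
eef_pos: [619.7, 57.8, 32.3]
wrist_force: [0.4, -0.4, -2.5]
eef_pos: [620.0, 59.2, 32.4]
wrist_force: [0.9, 0.2, -1.6]
eef_pos: [620.4, 60.9, 32.4]
wrist_force: [-0.4, -0.6, -1.5]
eef_pos: [620.5, 61.5, 32.4]
wrist_force: [-1.6, -5.7, -0.5]
tool axes
 [[-0.001  0.209  0.978]
 [-0.001  0.978 -0.209]
 [-1.    -0.001 -0.   ]] 
jawang -12.04 q [ 4.100e-02  6.430e-01  1.447e+00 -1.000e-03  1.052e+00  2.510e-01] t 12.5 gap 33.5 F [-1.6 -5.7 -0.5]
p [620.5  61.5  32.4] shift units [ 0.01  -0.016 -0.011] turn units -0.01 or 29.99
```

The screw is touched with no fence contact, so this is no drag. Now I press both.

```bash
python3 -m jog '[{"grip":0,"tx":0,"ty":0,"tz":0.04,"turn":0},{"grip":0,"tx":0,"ty":0.02,"tz":0.08,"turn":0},{"grip":0,"tx":0,"ty":0.03,"tz":0.1,"turn":0},{"grip":0,"tx":0,"ty":0.03,"tz":0.1,"turn":0},{"grip":0,"tx":0,"ty":0.03,"tz":0.1,"turn":0}]' 50|grep -E "pos|force"
python3 - <<'E'
from h import *
s=manip.read_state(); Rt=rot(s['eef_rot']); print('F tool(x down,y=board y,z=board x)',(Rt.T@s['wrist_force']).round(1),'M',np.round(s['moment'],2))
E
```

```text
eef_pos: [621.8, 61.4, 32.3]
wrist_force: [-26.1, -10.7, 16.1]
F tool(x down,y=board y,z=board x) [-15.9 -16.  -23.4] M [-1.79  4.95 -0.53]
```

```bash
python3 -m jog '[{"grip":0,"tx":-0.01,"ty":0.02,"tz":-0.02,"turn":0},{"grip":0,"tx":-0.01,"ty":0.02,"tz":-0.02,"turn":0},{"grip":0,"tx":-0.01,"ty":0.02,"tz":-0.02,"turn":0},{"grip":0,"tx":-0.01,"ty":0.02,"tz":-0.02,"turn":0},{"grip":0,"tx":-0.01,"ty":0.02,"tz":-0.02,"turn":0},{"grip":0,"tx":-0.01,"ty":0.02,"tz":-0.02,"turn":0}]'|grep -E "pos|force"
python3 - <<'E'
from h import *
s=manip.read_state(); Rt=rot(s['eef_rot']); print('F tool',(Rt.T@s['wrist_force']).round(1),'gap',s['finger_gap'],np.abs(s['qd']).max(), s['clock'])
c=manip.camera('scene'); im=c['image']
a=cv2.resize(im[200:290,270:405,::-1],(800,533),interpolation=cv2.INTER_CUBIC)
cv2.imwrite('pics/s5.png',a)
E
```

```text
eef_pos: [621.8, 61.6, 32.3]
wrist_force: [-18.5, -14.0, 8.5]
F tool [ -8.3 -17.6 -15.2] gap 33.63775284098401 0.001787982806956387 13.4167
```

View pics/s5.png

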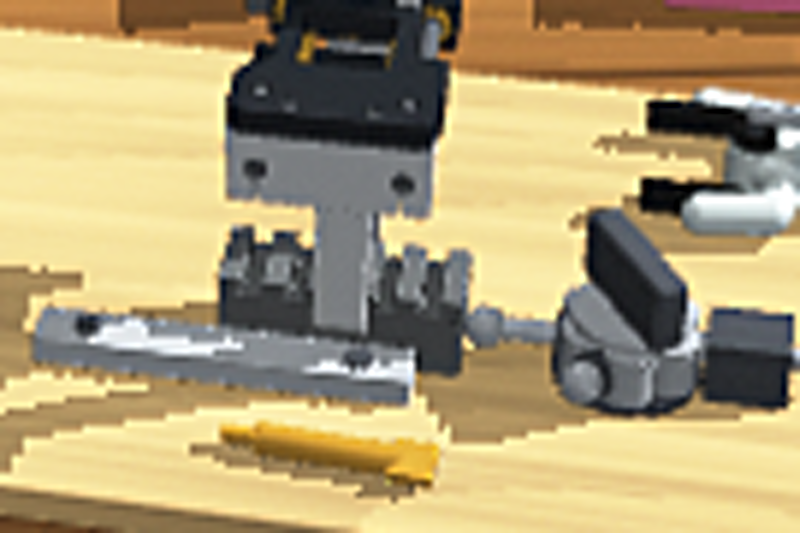

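The picture shows the block flat along the fence, with its end on the long screw's ball at (485,325). The arm is at rest and pushes with 15 N on the fence side and 18 N on the screw side. Even with the worst drag at friction 0.35, that leaves about 9 N and 12 N on the two stops.

```bash
python3 -c "
from cell import manip
print(manip.sign_off())"
```

```text
the job is handed in; nothing more can be done
None
```

The job is handed in with the gripper still holding the smaller grey block pressed into the corner. The hand-in itself reports no verdict.

**What I did:** I gripped the knob and turned the turret 60 degrees on, to its second click. I then gripped the block across its width and dragged it in parallel to the fence. I touched the fence first, eased off, and touched the screw with almost no force on the fence. Then I pressed on both.

**Last checks, at about 13.4 s:**
- **Picture:** The long screw points along the fence and the block lies flat and flush against it. Its end is on the ball of the screw. The valve tool looks untouched there; the cup, last seen in the picture before, was standing. The tyre lever was outside the later pictures, and the arm never worked near it.
- **Forces:** The push at the wrist was about 15 N towards the fence and 18 N towards the screw. Allowing for the worst friction drag, at least about 9 N and 12 N remain on the two stops. The finger gap was 33.6 mm at a set grip of 50 N.
- **Position:** The tool centre stood about 2 mm from the seat as first estimated from the pictures. The block's own position and angle were not measured again in the final pose.

**What failed or disagreed:**
- Two move calls were refused for missing keys, without moving the arm.
- The knob's position from the first picture was about 3 mm off, which put about 22 N sideways on the wrist during the turn. I took that into account afterwards.
- The first press came out stronger than meant, at 23 N on the fence side with about 16 N upward. I eased it off, and about 8 N upward remained.

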